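# Set the guide bar of the slicing board against its stop and lock it

## Robot

A 6-joint arm with a two-finger parallel gripper is mounted at the origin on a cart in front of the work surface, level with it; the furniture and walls round the work are solid. World frame = base frame: x ahead of the robot, y to its left, z up, the work surface at z = 0. Lengths are in mm, angles in rad, forces in N, time in s.
With the tool pointing down it reaches from about 250 to 775 mm from the base axis. Payload 4 kg.
Tool frame: the origin (TCP) lies between the finger pads; the fingertips stand 25 mm ahead of it and the grasp point (between the pads) lies 6 mm ahead of it (arm.nose_length is the distance from the TCP to the fingertips, in mm); z points along the fingers, y is the line along which they close (so a half turn about z gives the same grasp; the last joint's range is limited). The gripper opens to 94 mm and grips with 3 to 60 N. Pads are 16 mm wide; open, the fingers measure 119 mm over their backs; the gripper's body (75 mm by 177 mm) begins 78 mm behind the grasp point.
Start: joints at [1.164, 0.087, 1.371, -0, 1.684, -0.103], TCP at [164.54, 524.828, 230.506] pointing down, gripper open.
Joint ranges: [-3.1, 3.1], [-0.76, 2.03], [0.27, 2.55], [-1.08, 4.22], [0.17, 2.65], [-2.57, 2.57]. Speed limits (rad/s): [2.79, 2.79, 3.14, 3.14, 3.14, 3.14].

## Interface

Orientations are given as a 3x3 rotation matrix whose columns are the frame's x, y, z axes.
In Python, from station import get_state, imaging, ticket, finder, arm gives the robot as it stands. The module is installed in compiled form; this text tells all that it offers.
- The arm moves only by the shell command python3 -m creep 'ROWS' [OPENING]. ROWS is JSON, a list of rows, each a list of 6 numbers: the shift along the tool's x, y, z in mm, then the turn, a rotation vector about the tool's x, y, z in degrees. A call has 1 to 12 rows; each row is the pose to reach, as a shift and turn from the pose commanded when the call began, along the tool's axes at that moment; what a row does not reach only later rows make up. A row lasts 1/8 s, in which the tool goes at most 62.5 mm and 10.7 degrees, less where a joint would pass 70% of its speed; a pose out of reach is approached as far as the arm can. A call with a gripper value outside its range is refused whole. OPENING is the opening, from -1 (shut) to 1 (fully open), so that 0 is half open, set as the call begins (- or left out, the last holds). The fingers move at their own pace and stop on an object; the grip force is fixed at half the most. Time passes only in rows, so rows that repeat a pose let the fingers close. It gives the time, the measured TCP pose, the force, the opening and the grip force at its end, in the units of the state.
- get_state(): the state, without advancing time (a new reading comes with each control period).
- imaging.snapshot(name): name is "side" or "top"; returns (picture, depth): 384x512x3 uint8, red, green, blue; 384x512 float32, mm along the optical axis (not along the pixel's ray), 0 where there is no reading.
- imaging.camera_info(name): a dict with "K" (3x3 intrinsics, pixels), "xyz" and "orientation" of the camera in the world. Camera axes: x right, y up, looking along -z (the intrinsics and any distortion apply to the point x, -y, -z); pixel columns grow to the right and rows downward; lengths in mm; the calibration is good to about 2 mm. A picture is of the moment at which its call begins. camera_info takes no time and is no camera call.
- ticket.finish_job(): hands the job in; it is judged then, once.
Trained networks look in the newest picture that a camera, given by its name, has taken for a name from the list of things; names that differ only in an ending like _2 or _b are one class to them, and where a whole thing is asked for, a point or a joint stands for the part that bears it (a point fixed in the world has none). Each returns a list of dicts, best first, with "conf" (0 to 1); they miss things now and then, are a little off and sometimes report something else, mostly with a low value. They report only what shows in the picture. A call takes as long as a camera call.
- finder.recognise(thing, camera): "point" ([x, y, z] in mm, in world coordinates, good to about 4 mm: the middle of the surface that is visible of it).
- finder.regions_of(thing, camera): "mask" (384x512 bool, what is visible of it).
The state is a dict: "time": time; "joint_positions": joint angles; "joint_vel": joint speeds; "joint_torque": joint torques, N m; "tcp_pos": TCP position; "tcp_rot": TCP orientation; "ft_force": force on the tool from outside, world axes, zero at the start; "wrist_torque": the same for the moment, N m; "grip_width": opening from 0.0 (shut) to 1.0 (fully open); "grasp_force": force on a finger pad.
Only numpy, scipy, OpenCV 4.12 (cv2) and the standard library are available. Lean on these libraries where they do the work, as an engineer would, in place of code of your own. Each camera call takes 0.05 s, during which the arm holds its last target. There are 200 camera calls.

## Task

Set up the bread slicing board: push the free end of the dark guide bar away from you so that it swings round its pin until it bears on the rubber-tipped stop screw, and press it snug there for about a second with roughly 12 N (never ramming it: more than 20 N on the screw spoils its setting). Then press the red lock button on the pin fully down and leave the bar snug against the screw, without disturbing the ramekin, the salt mill, the garlic or the jug.

Things in the scene. Friction and masses are not known exactly. Their poses are not given: they have to be found in the camera images.
- board: Pale beech slicing board, 190 x 300 x 18 mm, fixed. Origin on the worktop plane at the foot of the pivot pin, near the board's left far corner; z up; +x points away from the robot, turned by up to 0.10 rad. In its own frame it reaches from x = -130 to +60 mm and y = -255 to +45 mm; top 18 mm above the origin.
- bar: Dark wooden guide bar, 22 mm wide, from 21 to 45 mm above the worktop, on an upright pin. Origin on the pin axis at its underside; it runs along its own -y to a steel-capped free end at 228 mm. Turned counter-clockwise (from above) the free end goes away from the robot (own +x) to the stop screw. Stiff pivot: about 3 N at the free end moves it; it stays as left, and snug if eased off slowly.
- push_point (a point): Middle of the robot-side face of the steel cap at the bar's free end, 213 mm from the pin axis, about 33 mm above the worktop: where to push.
- stop: Aluminium block, 34 x 46 x 34 mm, on the board's far edge; origin at the foot of its near face, 58 mm beyond and 170 mm right of the pin. A screw 34 mm above the worktop ends in a black rubber tip, 10 to 36 mm before the near face: set differently each time, not measured. The tip meets the bar 170 mm from the pin, gives 1 mm per 6 N; 12 N at the push point puts 11 N on it (6 to 22 N allowed).
- lock_top (a point): Centre of the top face of the red lock button, 28 mm across, on the pin axis, about 66 mm above the worktop when up and 58 mm when down.
- lock (a joint): Travel of the lock button, m: 0 up, 0.008 fully down. It takes about 6 N to move and stays down.
- ramekin: Small white ramekin, 69 mm across, 42 mm tall, standing on the board on the robot side of the bar; origin under its centre. Leave alone.
- salt_mill: Light wooden salt mill, 55 mm across, 140 mm tall, left of the board; origin under its centre. Leave alone.
- garlic: Bulb of garlic, 53 mm, left of the board; origin under its centre. Leave alone.
- jug: White cream jug, 76 x 120 mm, 125 mm tall, further left; origin under its centre. Leave alone.

How it is judged:
By the outcome, as a careful person would: the job done as asked, in the order asked, and still so for the second after the job is handed in, with the robot touching nothing.
It also fails if it takes over 64 s, if anything falls off the work surface, if the arm or the gripper's body presses on something with over 40 N, if the wrist force passes 120 N, or if a joint passes its speed limit or range.

## Working session

There is one attempt and no reset: what is moved stays moved. The work goes in short steps, Python scripts to look and compute and a shell command to move; the robot and the scene stay as the last step left them, time stands still between calls to the robot, and variables do not carry over. Pictures are saved under pics/ and viewed, at most 10 in all, crops included, and the job is handed in when it is done.

```bash
mkdir -p pics; python3 - <<'E'
from station import get_state, imaging, finder, arm
import cv2,numpy as np
s=get_state();print({k:np.round(v,3).tolist() for k,v in s.items()},arm.nose_length)
ims=[]
for c in("side","top"):
    p,d=imaging.snapshot(c);np.savez(f"{c}0.npz",p=p,d=d);ims.append(p)
    i=imaging.camera_info(c);print(c,np.round(i["K"],1).tolist(),np.round(i["xyz"]),np.round(i["orientation"],3).tolist(),i.keys())
    for t in("push_point","lock_top","stop","bar","board","ramekin","salt_mill","garlic","jug"):
        print(t,[(np.round(r["point"],1).tolist(),round(r["conf"],2)) for r in finder.recognise(t,c)[:2]])
for n,p in zip(("side","top"),ims): cv2.imwrite(f"pics/{n}0.png",cv2.resize(p[:,:,::-1],(800,600)))
E
```

```text
{'time': 0.0, 'joint_positions': [1.164, 0.088, 1.372, 0.0, 1.684, -0.103], 'joint_vel': [-0.001, 0.0, -0.001, -0.0, 0.003, 0.0], 'joint_torque': [-0.0, -34.02, -30.242, 0.072, 0.034, -0.0], 'tcp_pos': [164.342, 524.349, 229.302], 'tcp_rot': [[-0.954, 0.299, -0.001], [0.299, 0.954, -0.002], [0.0, -0.002, -1.0]], 'ft_force': [0.664, 0.295, -0.47], 'wrist_torque': [-0.021, 0.0, -0.038], 'grasp_force': 0.0, 'grip_width': 0.998} 25.0
side [[367.7, 0.0, 264.4], [0.0, 367.7, 192.0], [0.0, 0.0, 1.0]] [ 186. -592.  638.] [[0.902, 0.265, -0.342], [-0.432, 0.586, -0.685], [0.019, 0.766, 0.643]] dict_keys(['K', 'xyz', 'orientation'])
push_point [([466.1, -227.1, 46.3], 0.63)]
lock_top []
stop [([563.0, -275.6, 37.6], 0.66)]
bar [([466.3, -226.9, 42.3], 0.85)]
board [([457.7, -247.3, 18.2], 0.96)]
ramekin [([412.0, -108.7, 43.4], 0.94), ([494.5, 188.4, 67.3], 0.68)]
salt_mill [([492.1, 188.0, 67.4], 0.85), ([422.9, 324.3, 82.0], 0.58)]
garlic [([407.7, 200.3, 32.6], 0.49)]
jug [([425.5, 323.6, 80.8], 0.63)]
top [[480.8, 0.0, 256.0], [0.0, 480.8, 190.0], [0.0, 0.0, 1.0]] [ 335.   47. 1317.] [[-0.023, 0.993, -0.119], [-1.0, -0.023, 0.007], [0.005, 0.119, 0.993]] dict_keys(['K', 'xyz', 'orientation'])
push_point [([469.4, -203.4, 44.6], 0.82)]
lock_top []
stop [([564.9, -257.9, 45.4], 0.93), ([496.1, -92.1, 62.9], 0.7)]
bar [([467.0, -204.6, 46.2], 0.74)]
board [([465.8, -213.5, 21.1], 0.78)]
ramekin [([412.1, -116.0, 26.3], 0.88), ([469.6, -205.3, 44.0], 0.65)]
salt_mill [([493.6, 200.4, 114.3], 0.97), ([564.8, -256.8, 45.7], 0.74)]
garlic [([406.2, 220.4, 36.9], 0.66)]
jug [([426.3, 350.6, 71.6], 0.64)]
```

View pics/side0.png

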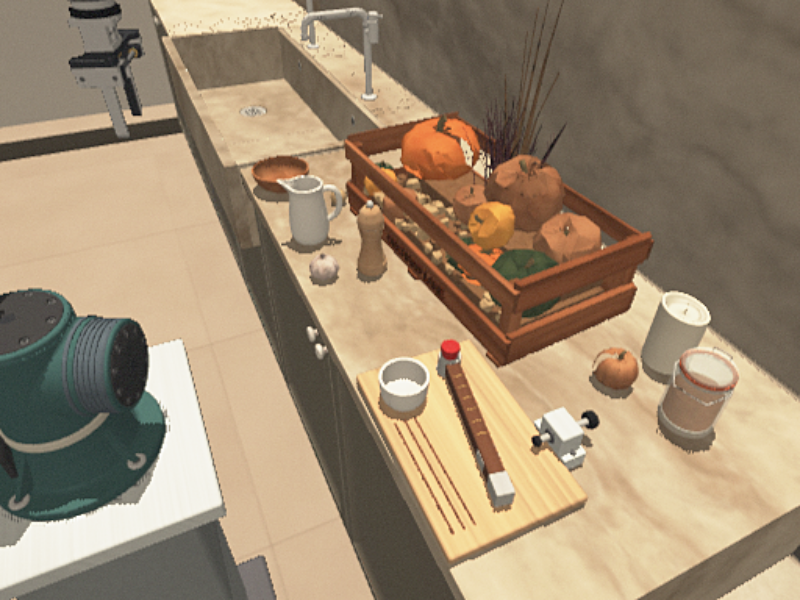

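View pics/top0.png

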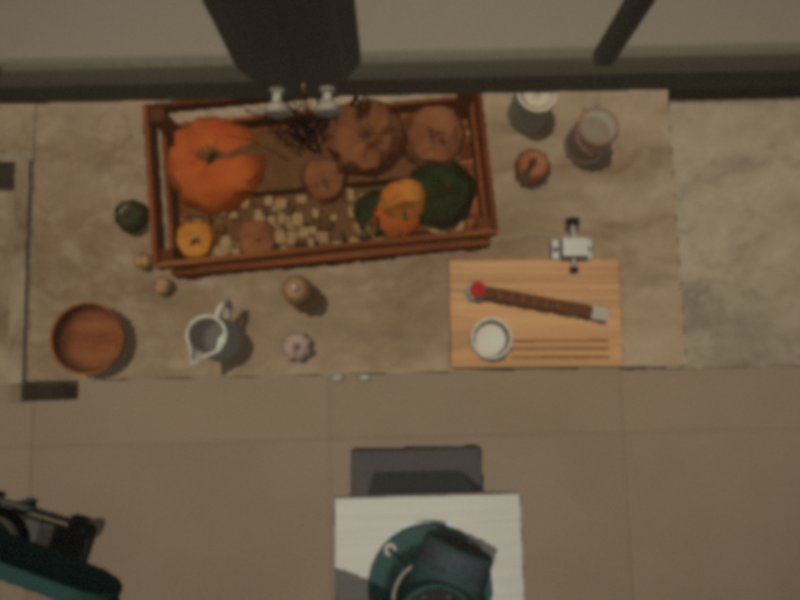

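The side view shows the red button at (450,347), the bar's steel cap at (502,490), the rubber tip at (538,440) and the stop block at (565,430). The top view shows the button at (478,290), the cap at (599,313) and the tip at (574,268). I'll localise them by colour plus ray/height intersection.

```bash
cat >h.py <<'E'
import numpy as np
from station import imaging
def ray(c,u,v):
    i=imaging.camera_info(c);K=np.array(i["K"]);R=np.array(i["orientation"])
    d=np.array([(u-K[0,2])/K[0,0],-(v-K[1,2])/K[1,1],-1.]);return np.array(i["xyz"]),R@d
def atz(c,u,v,z):
    o,d=ray(c,u,v);return (o+d*(z-o[2])/d[2])
def dep(c,u,v,D): 
    o,d=ray(c,u,v);return o+d*D
E
python3 - <<'E'
import numpy as np,cv2
from h import *
for c,box in(("side",(180,400,200,360)),("top",(280,400,130,240))):
    f=np.load(c+"0.npz");p=f["p"].astype(int);d=f["d"]
    r,g,b=p[...,0],p[...,1],p[...,2]
    m=(r>110)&(g<60)&(b<70);m[:,:box[0]]=0;m[:,box[1]:]=0;m[:box[2]-10 if c=="side" else box[2]]=0
    n,l,st,ce=cv2.connectedComponentsWithStats(m.astype(np.uint8));k=1+st[1:,4].argmax()
    print(c,"btn",st[k],ce[k],atz(c,*ce[k],66 if c=="top" else 62))
    v,u=np.nonzero(l==k);P=np.array([dep(c,x,y,d[y,x]) for x,y in zip(u,v)]);print(" depth med",np.median(P,0),P.max(0),P.min(0))
    # points 3D of all in scene
    V,U=np.mgrid[box[2]:box[3],box[0]:box[1]]
    P=np.array([dep(c,x,y,d[y,x]) for x,y in zip(U.ravel(),V.ravel())]);C=p[V.ravel(),U.ravel()]
    sat=C.max(1)-C.min(1)
    cap=(P[:,2]>38)&(P[:,2]<52)&(sat<35)&(C.mean(1)>90)&(P[:,0]<505)&(P[:,1]<-230)
    bar=(P[:,2]>38)&(P[:,2]<52)&(P[:,1]<-110)&(P[:,0]>435)&(P[:,0]<520)
    for n,m in(("cap",cap),("bar",bar)):
        q=P[m]; print(n,len(q),q.min(0).round(1),q.max(0).round(1),q.mean(0).round(1))
    q=P[bar][:,:2].astype(np.float32);print("bar fit",cv2.minAreaRect(q),cv2.fitLine(q,cv2.DIST_HUBER,0,.01,.01).ravel())
    bd=(P[:,2]>12)&(P[:,2]<25)&(sat>40)
    print("board",cv2.minAreaRect(P[bd][:,:2].astype(np.float32)))
    blk=(P[:,2]>30)&(P[:,2]<60)&(P[:,0]>520)&(P[:,0]<640)&(P[:,1]<-200)
    q=P[blk];print("stop",len(q),q.min(0).round(1),q.max(0).round(1))
    dark=(C.max(1)<60)&(P[:,0]>500)&(P[:,0]<560)&(P[:,1]<-200)&(P[:,1]>-310)&(P[:,2]>25);q=P[dark];print("tip",q.min(0).round(),q.max(0).round(),np.median(q,0).round())
im=np.load("side0.npz")["p"][210:330,260:390];im2=np.load("top0.npz")["p"][130:250,280:410]
cv2.imwrite("pics/crop.png",cv2.resize(np.hstack([im,im2])[:,:,::-1],(800,369),interpolation=cv2.INTER_CUBIC))
E
```

```text
side btn [282 219  12  11  50] [287.16 225.88] [ 488.48506467 -103.26027985   62.        ]
 depth med [ 489.54304492 -101.72340043   59.31882702] [503.37589495 -84.51322863  65.77184586] [ 483.0300475  -106.88102169   46.24592659]Traceback (most recent call last):
  File "<stdin>", line 12, in <module>
  File "h.py", line 9, in dep
    o,d=ray(c,u,v);return o+d*D
        ~~~^^^^^^^
  File "h.py", line 4, in ray
    i=imaging.camera_info(c);K=np.array(i["K"]);R=np.array(i["orientation"])
ValueError: time passes only in moves, steps and waits
```

```bash
cat >h.py <<'E'
import numpy as np
from station import imaging
I={c:imaging.camera_info(c) for c in("side","top")}
def ray(c,u,v):
    i=I[c];K=np.array(i["K"]);R=np.array(i["orientation"])
    u,v=np.asarray(u,float),np.asarray(v,float)
    d=np.stack([(u-K[0,2])/K[0,0],-(v-K[1,2])/K[1,1],-np.ones_like(u)],-1);return np.array(i["xyz"]),d@R.T
def atz(c,u,v,z):
    o,d=ray(c,u,v);return o+d*((z-o[2])/d[...,2])[...,None]
def dep(c,u,v,D):
    o,d=ray(c,u,v);return o+d*np.asarray(D)[...,None]
E
cat >m.py <<'E'
import numpy as np,cv2
from h import *
for c,box in(("side",(180,400,200,360)),("top",(280,400,130,240))):
    f=np.load(c+"0.npz");p=f["p"].astype(int);d=f["d"]
    r,g,b=p[...,0],p[...,1],p[...,2]
    m=(r>1.9*g)&(r>1.9*b)&(r>80)&(abs(g-b)<25)&(r-g>70);m[:,:box[0]]=0;m[:,box[1]:]=0;m[:box[2]]=0
    n,l,st,ce=cv2.connectedComponentsWithStats(m.astype(np.uint8))
    for k in range(1,n):
        if st[k,4]>15: print(c,"red",st[k],ce[k],atz(c,*ce[k],66 if c=="top" else 62))
    V,U=np.mgrid[box[2]:box[3],box[0]:box[1]];V=V.ravel();U=U.ravel()
    P=dep(c,U,V,d[V,U]);C=p[V,U];sat=C.max(1)-C.min(1)
    cap=(P[:,2]>38)&(P[:,2]<52)&(sat<35)&(C.mean(1)>90)&(P[:,0]<505)&(P[:,1]<-230)
    bar=(P[:,2]>38)&(P[:,2]<52)&(P[:,1]<-125)&(P[:,0]>435)&(P[:,0]<520)
    for n,m in(("cap",cap),("bar",bar)):
        q=P[m]
        if len(q): print(n,len(q),q.min(0).round(1),q.max(0).round(1),q.mean(0).round(1))
    q=P[bar][:,:2].astype(np.float32);print("bar fit",cv2.minAreaRect(q),cv2.fitLine(q,cv2.DIST_HUBER,0,.01,.01).ravel())
    bd=(P[:,2]>12)&(P[:,2]<25)&(sat>40)
    print("board",cv2.minAreaRect(P[bd][:,:2].astype(np.float32)))
    blk=(P[:,2]>30)&(P[:,2]<60)&(P[:,0]>520)&(P[:,0]<640)&(P[:,1]<-200)
    q=P[blk]
    if len(q): print("stop",len(q),q.min(0).round(1),q.max(0).round(1))
    dk=(C.max(1)<60)&(P[:,0]>500)&(P[:,0]<560)&(P[:,1]<-200)&(P[:,1]>-310)&(P[:,2]>25);q=P[dk]
    if len(q): print("tip",q.min(0).round(),q.max(0).round(),np.median(q,0).round())
im=np.load("side0.npz")["p"][210:330,260:390];im2=np.load("top0.npz")["p"][130:250,280:410]
cv2.imwrite("pics/crop.png",cv2.resize(np.hstack([im,im2])[:,:,::-1],(800,369),interpolation=cv2.INTER_CUBIC))
E
python3 m.py
```

```text
side red [282 217  12  13 118] [287.59322034 222.99152542] [493.63439579 -95.73867598  62.        ]
cap 209 [ 438.1 -318.2   38.1] [ 463.2 -246.6   49.4] [ 450.1 -301.6   45.5]
bar 986 [ 436.5 -318.2   38.1] [ 498.3 -125.2   49.4] [ 465.3 -233.2   45.2]
bar fit ((451.44598388671875, -216.9847412109375), (196.9005584716797, 59.69699478149414), 78.86140441894531) [ 2.0507064e-01  9.7874719e-01  4.6524890e+02 -2.3254704e+02]
board ((590.1871337890625, -166.9991455078125), (366.8160095214844, 451.5419921875), 88.83677673339844)
stop 680 [ 526.1 -288.1   30. ] [ 620.7 -241.7   55. ]
tip [ 526. -271.   28.] [ 550. -256.   43.] [ 529. -265.   38.]
top red [302 181   9   9  60] [305.61666667 184.8       ] [494.72245783 -92.5767445   66.        ]
cap 78 [ 438.3 -312.6   40.4] [ 460.3 -284.9   51.7] [ 450.1 -298.9   46.2]
bar 620 [ 436.1 -316.2   38.1] [ 496.5 -125.1   51.9] [ 466.1 -220.9   45.1]
bar fit ((466.3086853027344, -220.66566467285156), (191.23321533203125, 59.73472595214844), 89.77896118164062) [ 2.0309095e-01  9.7915989e-01  4.6619461e+02 -2.2080734e+02]
board ((507.6631164550781, -187.94720458984375), (317.8248291015625, 290.42999267578125), 88.69869232177734)
stop 359 [ 524.  -295.    30.2] [ 617.1 -238.3   58.7]
tip [ 526. -262.   38.] [ 529. -258.   44.] [ 528. -262.   41.]
```

View pics/crop.png

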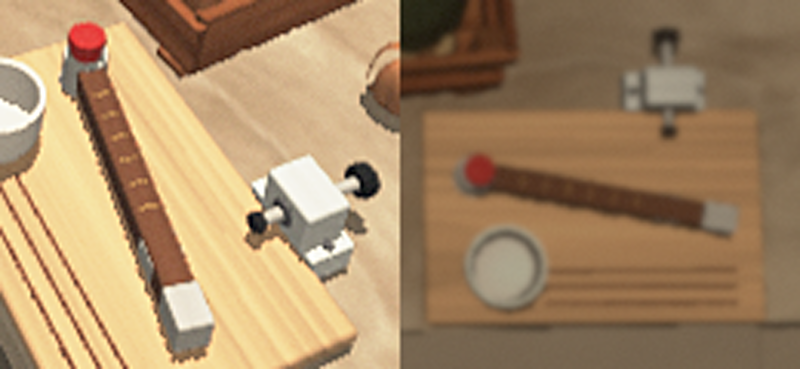

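The crop shows the button, bar, cap and rubber tip clearly. Both cameras put the pin at about (494, -94) and the bar yaw at -0.205. The tip's near end is at about x 525, y -263, which matches the pin offsets (+58, -170). I'll carry the arm over with the gripper closed to (410, -304).

```bash
python3 -m creep '[[-482,-717,0,0,0,-24],[-482,-717,0,0,0,-24],[-482,-717,0,0,0,-24],[-482,-717,0,0,0,-24],[-482,-717,0,0,0,-24],[-482,-717,0,0,0,-24],[-482,-717,0,0,0,-24],[-482,-717,0,0,0,-24],[-482,-717,0,0,0,-24],[-482,-717,0,0,0,-24],[-482,-717,0,0,0,-24],[-482,-717,0,0,0,-24]]' -1
```

```text
time: 2.5
tcp_pos: [377.2, -194.6, 230.9]
tcp_rot: [[-0.994, -0.114, 0.001], [-0.114, 0.994, -0.0], [-0.001, -0.0, -1.0]]
ft_force: [1.5, 0.9, -0.2]
grip_width: 0.007
grasp_force: 0.0
```

```bash
python3 -m creep '[[-20,-105,0,0,0,0],[-20,-105,0,0,0,0],[-20,-105,0,0,0,0],[-20,-105,0,0,0,0],[-20,-105,0,0,0,0]]'
```

```text
time: 3.12
tcp_pos: [408.9, -293.1, 230.9]
tcp_rot: [[-0.993, -0.116, 0.001], [-0.116, 0.993, -0.0], [-0.001, -0.0, -1.0]]
ft_force: [-0.7, 0.1, 0.5]
grip_width: 0.001
grasp_force: 0.0
```

```bash
python3 -m creep '[[0,-11,60,0,0,0],[0,-11,120,0,0,0],[0,-11,165,0,0,0],[0,-11,180,0,0,0],[0,-11,180,0,0,0],[0,-11,180,0,0,0],[0,-11,180,0,0,0]]'; python3 - <<'E'
from station import get_state, imaging
import cv2
p,d=imaging.snapshot("side");cv2.imwrite("pics/a.png",cv2.resize(p[190:340,230:430,::-1],(800,600)));print(get_state()["ft_force"])
E
```

```text
time: 4.0
tcp_pos: [411.5, -306.2, 52.8]
tcp_rot: [[-0.993, -0.115, 0.003], [-0.115, 0.993, -0.003], [-0.003, -0.003, -1.0]]
ft_force: [0.2, 0.2, 0.1]
grip_width: 0.005
grasp_force: 0.0
[-0.98248601 -0.46802406 -0.01498483]
```

View pics/a.png

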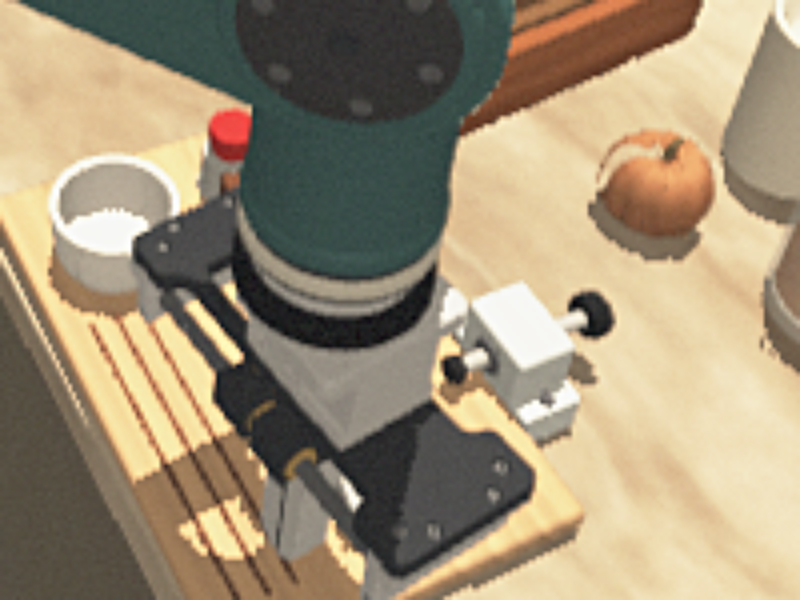

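The fingers, at about (290,520) in the crop, are on the robot side of the cap, clear of the ramekin and the board. I'll push most of the way now, then creep.

```bash
python3 -m creep '[[-6,-1,1,0,0,0],[-12,-1,1,0,0,0],[-18,-2,1,0,0,0],[-24,-3,1,0,0,0],[-30,-3.5,1,0,0,0],[-36,-4,1,0,0,0],[-42,-5,1,0,0,0],[-48,-5.5,1,0,0,0],[-54,-6,1,0,0,0],[-60,-7,1,0,0,0],[-60,-7,1,0,0,0],[-60,-7,1,0,0,0]]'
```

```text
time: 5.55
tcp_pos: [471.5, -304.7, 49.7]
tcp_rot: [[-0.993, -0.115, 0.002], [-0.115, 0.993, 0.001], [-0.002, 0.001, -1.0]]
ft_force: [0.1, -0.2, -0.9]
grip_width: 0.005
grasp_force: 0.0
```

```bash
python3 -m creep '[[-3,-0.3,0,0,0,0],[-6,-0.7,0,0,0,0],[-9,-1,0,0,0,0],[-12,-1.4,0,0,0,0]]'; python3 - <<'E'
from station import get_state, imaging
import cv2
p,d=imaging.snapshot("side");cv2.imwrite("pics/b.png",cv2.resize(p[190:340,230:430,::-1],(800,600)))
E
```

```text
time: 6.05
tcp_pos: [482.9, -305.1, 49.6]
tcp_rot: [[-0.993, -0.115, 0.0], [-0.115, 0.993, 0.0], [-0.0, 0.0, -1.0]]
ft_force: [-3.7, 1.5, 1.8]
grip_width: 0.006
grasp_force: 1.4
```

View pics/b.png

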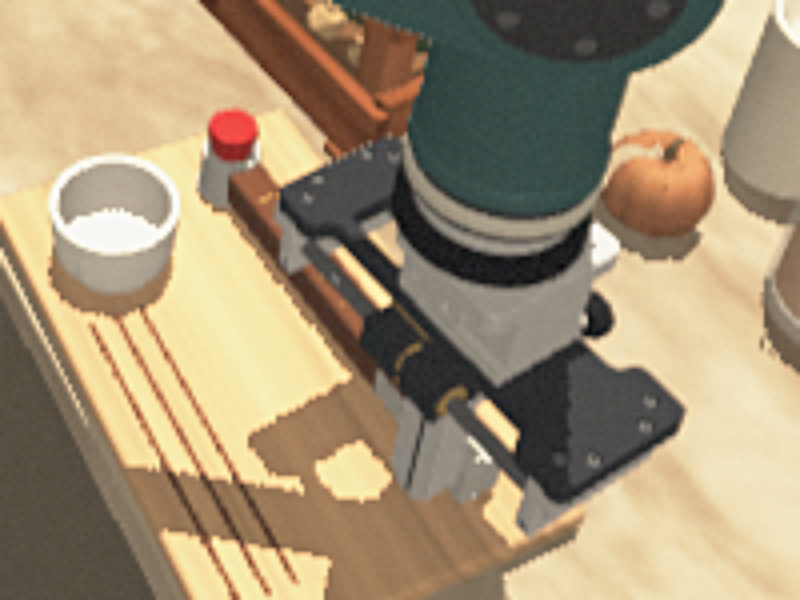

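The bar swings with the fingers: its top runs from (240,180) to the cap at (480,460), in contact with the fingers. Force is about 4 N, which is pivot friction. I'll creep from here.

```bash
python3 -m creep '[[-1,-0.1,0,0,0,0],[-2,-0.2,0,0,0,0],[-3,-0.3,0,0,0,0],[-4,-0.4,0,0,0,0]]'; python3 -m creep '[[-1,-0.1,0,0,0,0],[-2,-0.2,0,0,0,0]]'
```

```text
time: 6.6
tcp_pos: [486.8, -305.2, 49.5]
tcp_rot: [[-0.993, -0.115, -0.0], [-0.115, 0.993, 0.0], [-0.0, 0.0, -1.0]]
ft_force: [-2.7, 0.7, 2.5]
grip_width: 0.003
grasp_force: 1.4
time: 6.85
tcp_pos: [488.8, -305.2, 49.5]
tcp_rot: [[-0.993, -0.115, -0.0], [-0.115, 0.993, 0.0], [0.0, 0.0, -1.0]]
ft_force: [-2.7, 1.6, 1.5]
grip_width: 0.004
grasp_force: 1.4
```

```bash
python3 -m creep '[[-1,-0.1,0,0,0,0],[-2,-0.2,0,0,0,0]]'; python3 -m creep '[[-1,-0.1,0,0,0,0],[-1.5,-0.2,0,0,0,0]]'
```

```text
time: 7.1
tcp_pos: [490.8, -305.1, 49.4]
tcp_rot: [[-0.993, -0.115, 0.0], [-0.115, 0.993, 0.0], [-0.0, 0.0, -1.0]]
ft_force: [-2.7, 0.1, 2.1]
grip_width: 0.007
grasp_force: 1.4
time: 7.35
tcp_pos: [492.3, -305.1, 49.4]
tcp_rot: [[-0.993, -0.115, -0.0], [-0.115, 0.993, 0.0], [-0.0, 0.0, -1.0]]
ft_force: [-2.3, 1.3, 2.6]
grip_width: 0.01
grasp_force: 1.3
```

```bash
for i in 1; do python3 -m creep '[[-1,-0.1,0,0,0,0],[-1.5,-0.2,0,0,0,0]]'|grep -E 'tcp_pos|ft'; done; python3 -m creep '[[-1,-0.1,0,0,0,0],[-1.5,-0.2,0,0,0,0]]'|grep -E 'tcp_pos|ft';python3 -m creep '[[-1,-0.1,0,0,0,0]]'|grep -E 'tcp_pos|ft'
```

```text
tcp_pos: [493.8, -305.1, 49.4]
ft_force: [-2.0, 1.4, 1.8]
tcp_pos: [495.3, -305.1, 49.4]
ft_force: [-3.5, 1.1, 1.3]
tcp_pos: [496.3, -305.1, 49.4]
ft_force: [-2.3, 2.1, 1.2]
```

```bash
python3 -m creep '[[-0.5,0,0,0,0,0],[-1,-0.1,0,0,0,0]]'|grep -E 'tcp_pos|ft'; python3 -m creep '[[-0.5,0,0,0,0,0],[-1,-0.1,0,0,0,0]]'|grep -E 'tcp_pos|ft';python3 -m creep '[[-0.5,0,0,0,0,0],[-1,-0.1,0,0,0,0]]'|grep -E 'tcp_pos|ft'
```

```text
tcp_pos: [497.2, -305.0, 49.4]
ft_force: [-4.3, 0.9, 1.5]
tcp_pos: [497.7, -305.0, 49.4]
ft_force: [-4.9, 1.9, 1.6]
tcp_pos: [498.2, -305.0, 49.4]
ft_force: [-6.8, 2.5, 3.3]
```

Contact with the tip at TCP x of about 497, as predicted. I'll raise the force in small steps.

```bash
python3 -m creep '[[-0.5,0,0,0,0,0],[-1,-0.1,0,0,0,0],[-1,-0.1,0,0,0,0]]'|grep -E 'time|tcp_pos|ft'; python3 -m creep '[[-0.5,0,0,0,0,0],[-0.5,0,0,0,0,0]]'|grep -E 'time|tcp_pos|ft'
```

```text
time: 9.1
tcp_pos: [498.6, -305.0, 49.3]
ft_force: [-8.6, 2.7, 4.0]
time: 9.35
tcp_pos: [498.8, -305.0, 49.3]
ft_force: [-8.6, 2.5, 4.3]
```

```bash
python3 -m creep '[[-0.5,0,0,0,0,0],[-1,-0.1,0,0,0,0],[-1,-0.1,0,0,0,0]]'|grep -E 'time|tcp_pos|ft'; python3 -m creep '[[-0.5,0,0,0,0,0],[-0.5,0,0,0,0,0]]'|grep -E 'time|tcp_pos|ft'
```

```text
time: 9.72
tcp_pos: [499.2, -305.0, 49.3]
ft_force: [-10.2, 1.8, 4.4]
time: 9.98
tcp_pos: [499.5, -304.9, 49.3]
ft_force: [-10.1, 2.4, 5.6]
```

```bash
python3 -m creep '[[-0.5,0,0,0,0,0],[-0.8,0,0,0,0,0],[-0.8,0,0,0,0,0]]'|grep -E 'time|tcp_pos|ft'; python3 -m creep '[[0,0,0,0,0,0],[0,0,0,0,0,0],[0,0,0,0,0,0],[0,0,0,0,0,0],[0,0,0,0,0,0]]'|grep -E 'time|tcp_pos|ft';  python3 -m creep '[[0,0,0,0,0,0],[0,0,0,0,0,0],[0,0,0,0,0,0],[0,0,0,0,0,0],[0,0,0,0,0,0]]'|grep -E 'time|tcp_pos|ft'
```

```text
time: 10.35
tcp_pos: [499.9, -304.9, 49.3]
ft_force: [-12.9, 2.2, 6.2]
time: 10.98
tcp_pos: [499.9, -304.9, 49.3]
ft_force: [-11.2, 1.9, 5.6]
time: 11.6
tcp_pos: [499.9, -304.9, 49.3]
ft_force: [-12.0, 0.4, 5.6]
```

Held at about 12 N for 1.25 s. Now I'll ease off slowly.

```bash
python3 -m creep '[[0.3,0,0,0,0,0],[0.6,0,0,0,0,0],[0.9,0,0,0,0,0],[1.2,0.1,0,0,0,0],[1.5,0.1,0,0,0,0],[1.8,0.2,0,0,0,0],[2.1,0.2,0,0,0,0],[2.4,0.2,0,0,0,0],[2.7,0.3,0,0,0,0],[3,0.3,0,0,0,0],[3.3,0.3,0,0,0,0],[3.6,0.4,0,0,0,0]]'|grep -E 'time|tcp_pos|ft'; python3 -m creep '[[0.3,0,0,0,0,0],[0.6,0,0,0,0,0],[0.9,0,0,0,0,0],[1.2,0.1,0,0,0,0],[1.5,0.1,0,0,0,0],[1.8,0.2,0,0,0,0],[2.1,0.2,0,0,0,0],[2.4,0.2,0,0,0,0],[2.7,0.3,0,0,0,0],[3,0.3,0,0,0,0],[3.3,0.3,0,0,0,0],[3.6,0.4,0,0,0,0]]'|grep -E 'time|tcp_pos|ft'
```

```text
time: 13.1
tcp_pos: [499.3, -304.9, 49.3]
ft_force: [-5.1, 1.0, 0.9]
time: 14.6
tcp_pos: [495.9, -305.0, 49.5]
ft_force: [-0.4, -0.6, -0.1]
```

```bash
python3 -m creep '[[5,0.5,0,0,0,0],[12,1.4,0,0,0,0],[20,2,0,0,0,0],[20,2,-20,0,0,0],[20,2,-60,0,0,0],[20,2,-100,0,0,0],[20,100,-100,0,0,0],[20,100,-100,0,0,0],[60,100,-100,0,0,0],[60,100,-100,0,0,0],[60,100,-100,0,0,0]]'|grep -E 'time|tcp_pos|ft'; sed -i 's/"0.npz"/"1.npz"/' m.py; python3 - <<'E'
from station import imaging
import numpy as np,cv2
for c in("side","top"):
    p,d=imaging.snapshot(c);np.savez(f"{c}1.npz",p=p,d=d)
E
sed -i 's/side0/side1/;s/top0/top1/;s/crop.png/crop1.png/' m.py; python3 m.py
```

```text
time: 15.98
tcp_pos: [424.9, -212.8, 149.8]
ft_force: [0.4, -0.1, 0.6]
cap 14 [ 503.  -274.1   38.3] [ 504.9 -252.4   42.3] [ 504.  -262.4   40.5]
bar 733 [ 436.3 -320.5   38. ] [ 520.  -126.1   50.6] [ 507.7 -234.1   44.8]
bar fit ((487.38067626953125, -225.3833465576172), (71.56680297851562, 197.5680694580078), 9.703590393066406) [ 8.6680889e-02 -9.9623615e-01  5.0768942e+02 -2.4136279e+02]
board ((588.4009399414062, -200.1221923828125), (301.35009765625, 449.5780944824219), 88.6709976196289)
stop 832 [ 520.  -319.8   30. ] [ 622.3 -221.9   55.6]
tip [ 506. -277.   31.] [ 550. -257.   43.] [ 532. -269.   39.]
top red [302 180   9  10  70] [305.75714286 184.62857143] [495.16746153 -92.96168428  66.        ]
bar 397 [ 436.9 -257.    38.1] [ 520.  -125.    51.3] [ 504.1 -187.7   45. ]
bar fit ((500.13262939453125, -179.4160614013672), (62.859107971191406, 152.92666625976562), 28.125532150268555) [ 1.2383167e-01 -9.9230325e-01  5.0444873e+02 -1.8885255e+02]
board ((509.81097412109375, -186.0440673828125), (292.6172790527344, 311.03265380859375), 0.7746596336364746)
stop 372 [ 520.1 -290.    30.2] [ 618.  -231.4   58.8]
tip [ 526. -269.   32.] [ 530. -261.   43.] [ 529. -264.   41.]
```

View pics/crop1.png

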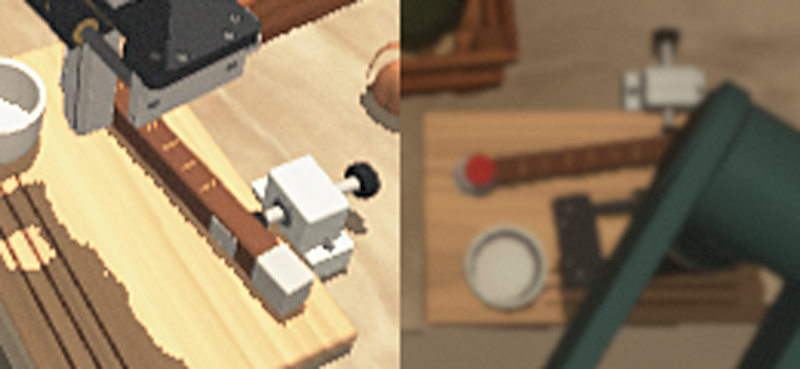

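The bar rests against the rubber tip, at (262,215) in the left crop, and the ramekin is untouched. Next I move above the button at about (494.7, -93.5).

```bash
python3 -m creep '[[-40,55,0,0,0,0],[-83,111,0,0,0,0],[-83,111,0,0,0,0],[-83,111,20,0,0,0],[-83,111,40,0,0,0],[-83,111,48,0,0,0],[-83,111,48,0,0,0]]'|grep -E 'time|tcp_pos|ft'
```

```text
time: 16.95
tcp_pos: [494.2, -93.2, 100.9]
ft_force: [0.4, -0.2, 0.9]
```

```bash
python3 -m creep '[[0,0,3,0,0,0],[0,0,6,0,0,0],[0,0,8,0,0,0],[0,0,9,0,0,0],[0,0,10,0,0,0],[0,0,11,0,0,0],[0,0,12,0,0,0],[0,0,13,0,0,0],[0,0,14,0,0,0]]'|grep -E 'time|tcp_pos|ft'; python3 -m creep '[[0,0,1,0,0,0],[0,0,2,0,0,0]]'|grep -E 'time|tcp_pos|ft'
```

```text
time: 18.08
tcp_pos: [494.6, -92.7, 88.7]
ft_force: [-2.5, 1.1, 5.8]
time: 18.32
tcp_pos: [494.6, -92.7, 86.7]
ft_force: [-1.9, 0.6, 6.1]
```

```bash
python3 -m creep '[[0,0,1,0,0,0],[0,0,2,0,0,0],[0,0,3,0,0,0]]'|grep -E 'time|tcp_pos|ft'; python3 -m creep '[[0,0,0.7,0,0,0],[0,0,1.4,0,0,0]]'|grep -E 'time|tcp_pos|ft'; python3 -m creep '[[0,0,0.5,0,0,0],[0,0,1,0,0,0]]'|grep -E 'time|tcp_pos|ft'
```

```text
time: 18.7
tcp_pos: [494.6, -92.7, 83.7]
ft_force: [-2.5, 1.3, 5.9]
time: 18.95
tcp_pos: [494.6, -92.7, 82.7]
ft_force: [-3.6, 0.8, 10.3]
time: 19.2
tcp_pos: [494.7, -92.7, 82.7]
ft_force: [-5.6, 2.0, 12.6]
```

```bash
python3 -m creep '[[0,0,0.8,0,0,0],[0,0,1.5,0,0,0],[0,0,1.5,0,0,0],[0,0,1.5,0,0,0]]'|grep -E 'time|tcp_pos|ft'; python3 -m creep '[[0,0,-2,0,0,0],[0,0,-4,0,0,0],[0,0,-8,0,0,0],[0,0,-30,0,0,0],[0,0,-70,0,0,0],[60,0,-110,0,0,0],[120,0,-110,0,0,0],[160,60,-110,0,0,0],[160,120,-110,0,0,0],[160,180,-110,0,0,0],[160,180,-110,0,0,0],[160,180,-110,0,0,0]]'|grep -E 'time|tcp_pos|ft'; python3 - <<'E'
from station import imaging,get_state
import numpy as np,cv2
for c in("side","top"):
    p,d=imaging.snapshot(c);np.savez(f"{c}2.npz",p=p,d=d)
E
sed -i 's/1\.npz/2.npz/g;s/crop1/crop2/' m.py; python3 m.py
```

```text
time: 19.7
tcp_pos: [494.7, -92.7, 82.6]
ft_force: [-7.4, 2.2, 18.5]
time: 21.2
tcp_pos: [314.9, 67.7, 188.5]
ft_force: [-0.3, -0.2, -0.8]
side red [282 220  12  11  99] [287.56565657 224.64646465] [ 491.11771578 -100.26647623   62.        ]
cap 14 [ 503.2 -274.3   38.6] [ 505.  -252.3   43.2] [ 504.  -262.6   40.8]
bar 844 [ 435.9 -320.7   38. ] [ 520.  -125.1   49.7] [ 506.9 -222.    44.8]
bar fit ((484.9804992675781, -225.36474609375), (75.42581176757812, 196.79165649414062), 7.325899600982666) [ 8.0159597e-02 -9.9678206e-01  5.0709863e+02 -2.2997041e+02]
board ((589.1559448242188, -167.9364013671875), (365.0496826171875, 449.4640808105469), 88.83243560791016)
stop 824 [ 520.1 -319.6   30.1] [ 620.4 -222.1   55.8]
tip [ 506. -278.   28.] [ 550. -257.   43.] [ 532. -268.   39.]
top red [301 181   9   9  64] [305.15625 185.0625 ] [494.05582607 -91.34350931  66.        ]
bar 534 [ 436.8 -318.2   38. ] [ 520.  -125.3   51.7] [ 506.  -213.3   45.3]
bar fit ((503.98455810546875, -211.6141357421875), (66.28687286376953, 207.17037963867188), 20.71200180053711) [ 8.7036096e-02 -9.9620515e-01  5.0650253e+02 -2.1842493e+02]
board ((507.5987548828125, -187.8115234375), (318.3526611328125, 290.3682861328125), 88.71919250488281)
stop 437 [ 520.  -317.3   30.1] [ 617.1 -227.3   59.6]
```

View pics/crop2.png

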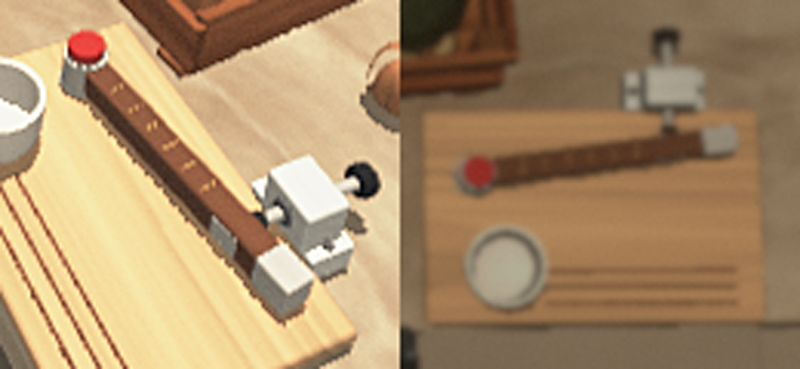

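The button at (86,46) now sits low in its housing, and it reached a hard stop at 18 N. The bar bears on the tip at (262,215) in the side crop and (668,130) in the top crop, and the ramekin hasn't moved. I'll hand in.

```bash
python3 -c "
from station import ticket
print(ticket.finish_job())"
```

```text
the job is handed in; nothing more can be done
None
```

I swung the bar onto the stop screw, held it there at about 12 N for 1.25 s and eased it off slowly, then pressed the lock button to its hard stop; I then handed the job in with the bar snug and the arm clear (verdict not shown; salt mill, garlic and jug not re-checked in the final pictures).

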